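# Bring the long profile bar out of the guarded catch pan and hold it up

## Task

The long aluminium profile bar lies in the catch pan, under both of the pan's fixed end guards and longer than the opening between them: tilt it, bring one end up through the opening while the other is still in the pan, and draw the bar out. Finish while still holding the bar in the gripper, level and still, with at least 10 cm of air between it and the tops of the guards; do not put it down or let go. Leave everything else where it is: the short offcut in the pan, the jar and the plate on the guards, and the things around the pan.

Things in the scene. Friction and masses are not known exactly. Their poses are not given: they have to be found in the camera images.
- bar_center (a point): centre (half-way up and along) of the long loose bar: slotted aluminium profile, 20 x 20 mm section, 230 mm long along its y axis (z up), about 0.12 kg. It lies flat on the pan floor, along the pan within 0.06 rad, both ends hidden under the guards; its middle shows in the opening and can be grasped from above across its 20 mm width (its x axis)
- bar_end_a (a point): centre of the bar's end face at +115 mm along its y axis
- bar_end_b (a point): centre of the bar's end face at -115 mm along its y axis
- pan: white-sided steel catch pan, fixed to the table. Origin: centre of its underside on the table; y along its length, x across, z up. Outside 160 (x) x 390 (y) mm, 57 mm high; floor 4 mm, walls 5 mm thick. A fixed guard sheet roofs each end, from 80 to 195 mm from the centre along y: 3 mm thick, top 57 mm above the table, 50 mm clear height below it, free inside to y = 190 mm
- pan_opening (a point): centre of the pan's opening, at the level of the guard tops (57 mm above the table); axes as the pan's. The opening is 160 mm along y (between the guard edges) and 150 mm along x (between the side walls).
- jar: small clear jar, 42 mm diameter, 55 mm high, standing on one of the two guards (either one) about 160 mm from the pan's centre; origin at the centre of its underside. Leave it alone.
- plate: flat steel plate 60 x 40 x 8 mm lying on the other guard, about 155 mm from the pan's centre; origin at the centre of its underside. Leave it alone.
- offcut: short piece of the same profile, 20 x 20 x 70 mm, lying on the pan floor against the long side wall (pan x about +62 mm, within 5 mm), lengthwise along the pan; origin at the centre of its underside. Leave it alone.
- fixture: red clamping fixture, 50 x 70 x 42 mm, to the left of the pan; origin at the centre of its underside. Leave it alone.
- wrench: steel wrench lying to the right of the pan. Leave it alone.
- driver: screwdriver lying beyond the pan. Leave it alone.
- flask: white plastic bottle, 60 mm diameter, 130 mm high, beyond the pan on the left; origin at the centre of its underside. Leave it alone.
- cup: white cup, 70 mm rim diameter, 60 mm high, beyond the pan on the right; origin at the centre of its underside. Leave it alone.
- bar: the long bar itself: origin at the centre of its underside, 10 mm below bar_center; axes as given there
Mind the look-alikes: they are no part of the job. What is meant by the bar is not blue or purple, and is the larger of those in its own colour.

How it is judged (in metres and radians):
On the way:
1. one end of the bar is up above the guards while the other end is still down in the pan (((z of bar_end_a in the frame of pan above 0.065 m and z of bar_end_b in the frame of pan below 0.05 m) or (z of bar_end_b in the frame of pan above 0.065 m and z of bar_end_a in the frame of pan below 0.05 m))), for 0.1 s.
At the end, for the whole second after the job is handed in: The bar is still gripped by the fingers, touches nothing else listed, both its ends are at least 155 mm above the table (some 88 mm of air over the guards), it is level within about 0.17 rad and at rest (under 30 mm/s) (height (world z) of each of bar_end_a, bar_end_b above 0.155 m and angle between bar_center's own y axis and vertical between 1.4 and 1.74 rad and contact force between the fingers and bar above 1 N and linear speed of bar below 0.03 m/s and angular speed of bar below 0.2 rad/s and contact force between bar and pan below 0.1 N and contact force between bar and jar below 0.1 N and contact force between bar and plate below 0.1 N and contact force between bar and offcut below 0.1 N and contact force between bar and fixture below 0.1 N and contact force between bar and wrench below 0.1 N and contact force between bar and driver below 0.1 N and contact force between bar and flask below 0.1 N and contact force between bar and cup below 0.1 N); the arm keeps its last pose, push and grip.
It fails at once if the jar or the plate on the guards is shifted over 20 mm, or the jar tipped (distance of any of jar, plate from where it was at the start of the episode above 0.02 m or angle between jar's own z axis and vertical above 0.3 rad).
It fails at once if the short offcut is shifted over 30 mm (distance of offcut from where it was at the start of the episode above 0.03 m).
It fails at once if a thing around the pan is shifted over 30 mm or tipped (distance of any of fixture, wrench, driver, flask, cup from where it was at the start of the episode above 0.03 m or angle between any of flask, cup's own z axis and vertical above 0.3 rad).
It also fails if it takes over 38 s, if anything falls off the work surface, if the arm or the gripper's body presses on something with over 40 N, if the wrist force passes 120 N, or if a joint passes its speed limit or range.

## Robot

A 7-joint arm with a two-finger parallel gripper is mounted at the origin on the work surface. World frame = base frame: x ahead of the robot, y to its left, z up, the work surface at z = 0. Lengths are in mm, angles in rad, forces in N, time in s.
With the tool pointing down it reaches from about 400 to 875 mm from the base axis. Payload 4.4 kg.
Tool frame: the origin (TCP) lies at the very end of the fingers, on their centre line; the grasp point (between the pads) lies 19 mm behind it; z points along the fingers, y is the direction in which the jaws open and shut (so a half turn about z gives the same grasp; the last joint's range is limited). The gripper opens to 85 mm and grips with 20 to 120 N. Pads are 22 mm wide; open, the fingers measure 114 mm over their backs; the gripper's body (76 mm by 85 mm) begins 54 mm behind the grasp point. The pads swing forward as they close: fully open they stand 13 mm farther back than shut.
Start: joints at [-1.377, 0.628, 0.038, 1.517, -0.027, 0.996, -0.02], TCP at [166.95, 628.208, 194.113] pointing down, gripper open.
Joint ranges: [-3.06, 3.06], [-0.37, 2.12], [-1.25, 1.32], [0.18, 2.47], [-1.1, 4.24], [0.23, 1.98], [-2.94, 2.94]. Speed limits (rad/s): [2.57, 2.57, 3.14, 3.14, 3.14, 3.14, 3.14].

## Interface

Orientations are given as [roll, pitch, yaw] about the fixed x, y, z axes, in that order (R = Rz(yaw) Ry(pitch) Rx(roll)).
In Python, from cell import ctrl gives the robot as it stands.
- The arm moves only by the shell command python3 -m crank 'ROWS' [OPENING]. ROWS is JSON, a list that holds one entry, the list of rows, each a list of 6 numbers: the shift along the tool's x, y, z in units of 30 mm (1.0 is 30 mm), then the turn, a rotation vector about the tool's x, y, z in units of 6 degrees (1.0 is 6 degrees). In form: [[[tx, ty, tz, rx, ry, rz], ...]]. A call has 1 to 12 rows; each row shifts and turns the pose as measured when the row begins, along the tool's axes as they then stand; what a row does not reach is not made up. A row lasts 1/12 s, in which the tool goes at most 41.7 mm and 7.16 degrees, less where a joint would pass 70% of its speed; a pose out of reach is approached as far as the arm can. A call is refused whole if a number of a shift passes 1 or a number of a turn 1, either way. A call with a gripper value outside its range is refused whole. OPENING is the gripper command: -1 is fully open, 1 is shut, values between are in proportion, set as the call begins (- or left out, the last holds). The fingers move at their own pace and stop on an object; the grip force is fixed at half the most. Time passes only in rows, so rows that do not move let the fingers close. It gives the time, the measured TCP pose, the force and the opening at its end, in the units of the state.
- ctrl.read_state(): the state, without advancing time (a new reading comes with each control period).
- ctrl.get_image(name): name is "scene" or "top" or "wrist"; returns a dict with "color" (400x640x3 uint8, red, green, blue), "depth" (400x640 float32, mm along the optical axis (not along the pixel's ray), 0 where there is no reading), "camera_matrix" (3x3 intrinsics, pixels), "R" (3x3) and "t" (3): a world point X has camera coordinates R X + t. Camera axes: x right, y down, z forward; pixel columns grow to the right and rows downward; lengths in mm; the calibration is good to about 2 mm. A picture is of the moment at which its call begins.
- ctrl.finish_job(): hands the job in, once; it reports no verdict.
Trained networks look in a picture, given as the dict that the camera call returned (one of the last four; its "shot" number tells which), for a name from the list of things; names that differ only in an ending like _2 or _b are one class to them, and where a whole thing is asked for, a point or a joint stands for the part that bears it (a point fixed in the world has none). Each returns a list of dicts, best first, with "conf" (0 to 1); they miss things now and then, are a little off and sometimes report something else, mostly with a low value. They report only what shows in the picture. A call takes as long as a camera call. They do not tell look-alikes from the thing itself.
- ctrl.search_frame(query, picture): "extent" ([centre column, centre row, width, height] in pixels, round what is visible of it).
The state is a dict: "clock": time; "qpos": joint angles; "qd": joint speeds; "tau": joint torques, N m; "eef_pos": TCP position; "tool_rot": TCP orientation; "force": force on the tool from outside, world axes, zero at the start; "torque": the same for the moment, N m; "width": finger opening in mm.
Only numpy, scipy, OpenCV 4.12 (cv2) and the standard library are available. Lean on these libraries where they do the work, as an engineer would, in place of code of your own. Each camera call takes 0.05 s, during which the arm holds its last target. There are 200 camera calls.

## Working session

There is one attempt and no reset: what is moved stays moved. The work goes in short steps, Python scripts to look and compute and a shell command to move; the robot and the scene stay as the last step left them, time stands still between calls to the robot, and variables do not carry over. Pictures are saved under pics/ and viewed, about 8 in all and at most 12, crops included, and the job is handed in when it is done.

```bash
mkdir -p pics; ls; python3 - <<'E'
from cell import ctrl
import cv2,numpy as np
s=ctrl.read_state();print({k:np.round(v,3).tolist() for k,v in s.items()})
for n in("top","scene"):
    p=ctrl.get_image(n);cv2.imwrite(f"pics/{n}0.png",p["color"][:,:,::-1]);np.savez(f"{n}0.npz",**{k:p[k] for k in("color","depth","camera_matrix","R","t")})
    for q in("pan","bar","jar","plate","offcut","fixture","flask","cup"):
        print(n,q,[(np.round(d["extent"]).tolist(),round(d["conf"],2)) for d in ctrl.search_frame(q,p)[:3]])
E
```

```text
pics
{'clock': 0.0, 'qpos': [-1.377, 0.629, 0.038, 1.518, -0.027, 0.996, -0.02], 'qd': [0.001, -0.001, 0.001, -0.001, -0.002, -0.0, 0.001], 'tau': [0.001, -56.339, 1.226, -19.345, 0.011, 0.01, -0.0], 'eef_pos': [166.745, 627.554, 193.185], 'tool_rot': [-3.14, -0.0, 2.882], 'force': [1.049, -0.878, -0.035], 'torque': [-0.002, 0.014, 0.04], 'width': 85.362}
top pan [([329.0, 214.0, 151.0, 93.0], 0.69)]
top bar [([329.0, 215.0, 58.0, 19.0], 0.84), ([438.0, 301.0, 64.0, 68.0], 0.78), ([251.0, 302.0, 60.0, 16.0], 0.67)]
top jar [([383.0, 197.0, 14.0, 16.0], 0.57)]
top plate [([268.0, 220.0, 15.0, 20.0], 0.67)]
top offcut [([330.0, 193.0, 20.0, 10.0], 0.72), ([330.0, 215.0, 58.0, 22.0], 0.38)]
top fixture [([199.0, 232.0, 28.0, 30.0], 0.93), ([505.0, 238.0, 53.0, 43.0], 0.58)]
top flask [([208.0, 168.0, 28.0, 26.0], 0.57)]
top cup [([480.0, 160.0, 28.0, 20.0], 0.86)]
scene pan [([315.0, 204.0, 141.0, 77.0], 0.55)]
scene bar [([280.0, 129.0, 11.0, 44.0], 0.81), ([468.0, 300.0, 27.0, 55.0], 0.73), ([412.0, 182.0, 53.0, 18.0], 0.68)]
scene jar [([271.0, 179.0, 12.0, 20.0], 0.76), ([368.0, 211.0, 21.0, 20.0], 0.31), ([317.0, 204.0, 53.0, 20.0], 0.16)]
scene plate [([370.0, 213.0, 18.0, 19.0], 0.47)]
scene offcut []
scene fixture [([437.0, 243.0, 32.0, 28.0], 0.83)]
scene flask [([406.0, 284.0, 29.0, 43.0], 0.84)]
scene cup [([179.0, 179.0, 24.0, 27.0], 0.83)]
```

View pics/top0.png

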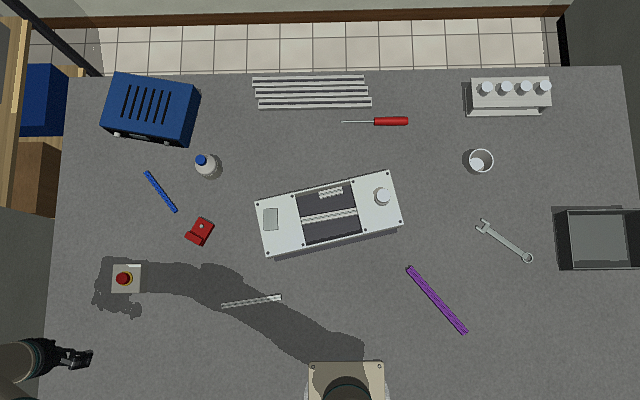

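View pics/scene0.png

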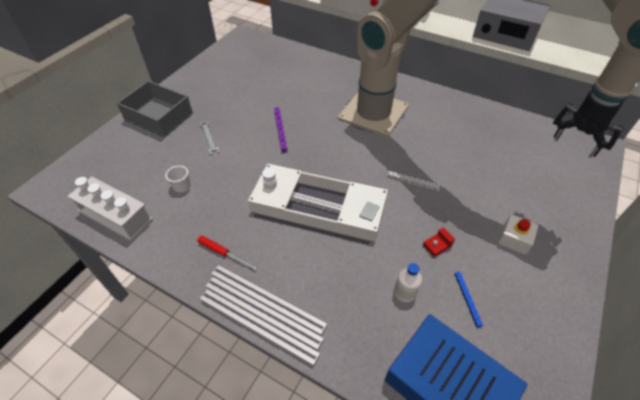

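```bash
cat > h.py <<'E'
import numpy as np,cv2
def world(p):
    K=p["camera_matrix"];d=p["depth"].astype(float);v,u=np.mgrid[:d.shape[0],:d.shape[1]]
    c=np.stack([(u-K[0,2])/K[0,0]*d,(v-K[1,2])/K[1,1]*d,d],-1)
    return (c-p["t"])@p["R"]
def rect(P,m):
    q=P[m][:,:2].astype(np.float32);r=cv2.minAreaRect(q);return np.round(r[0],1),np.round(r[1],1),round(r[2],1),len(q)
E
python3 - <<'E'
from h import *
p=np.load("top0.npz");P=world(p);v,u=np.mgrid[:400,:640]
roi=(u>245)&(u<412)&(v>160)&(v<265)&(p["depth"]>0)
z=P[...,2]
m=roi&(z>48)&(z<63);print("guard",rect(P,m),np.median(z[m]))
print("table",np.median(z[270:290,300:330]))
op=(u>303)&(u<356)&(v>183)&(v<243)
print(np.round(z[195:236:3,325]),np.round(z[195:236:3,345]))
for lo,hi in((14,32),):
    m=op&(z>lo)&(z<hi)
    n,l,st,c=cv2.connectedComponentsWithStats(m.astype(np.uint8))
    for i in range(1,n):
        if st[i,4]>20: print(st[i],rect(P,l==i),np.median(z[l==i]))
for nme,(cu,cv_) in dict(jar=(383,197),plate=(270,219),fix=(199,232),flask=(208,165),cup=(480,160)).items(): print(nme,np.round(P[cv_,cu]))
g=p["color"][160:270,240:415];cv2.imwrite("pics/c0.png",cv2.resize(g[:,:,::-1],None,fx=4,fy=4,interpolation=cv2.INTER_CUBIC))
E
```

```text
guard (array([504.2,  44.2]), array([161.5, 391.1]), 12.7, 4540) 55.65288169946571
table -1.3576303586643577
[18.  2.  8.  3. -1.  6. 25. 21. 24.  0.  5.  2.  5.  5.] [ 2.  4.  0. -2. -2. 24. 20. 19. -0.  3.  2. -0.  5. -0.]
[304 184  42  14 232] (array([568.2,  52. ]), array([ 24.2, 121.6]), 12.5, 232) 21.872757974832606
[304 207  52  17 380] (array([501.7,  40.7]), array([ 20.8, 150.5]), 9.8, 380) 22.140781754363566
jar [ 534. -104.  114.]
plate [487. 204.  62.]
fix [458. 413.  21.]
flask [634. 373.  99.]
cup [ 661. -401.    4.]
```

View pics/c0.png

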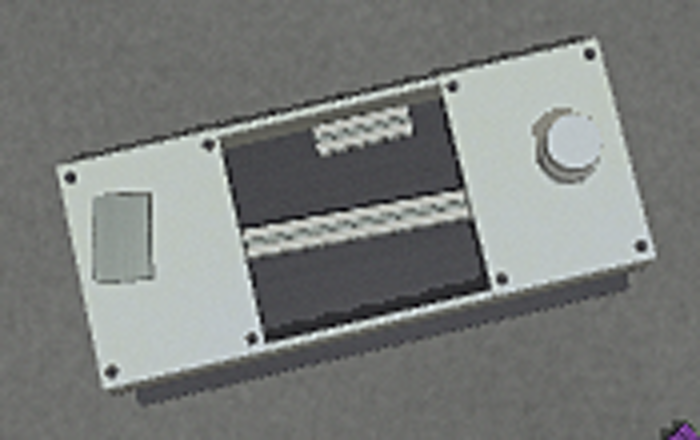

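```bash
python3 -m crank '[[[-0.97,-0.97,0,0,0,0],[-0.97,-0.97,0,0,0,0],[-0.97,-0.97,0,0,0,0],[-0.97,-0.97,0,0,0,0],[-0.97,-0.97,0,0,0,0],[-0.97,-0.97,0,0,0,0],[-0.97,-0.97,0,0,0,0],[-0.97,-0.97,0,0,0,0]]]' 0
```

```text
clock: 1.57
eef_pos: [329.0, 348.3, 191.1]
tool_rot: [3.132, -0.005, 2.902]
force: [1.2, -0.8, 0.1]
width: 42.6
```

```bash
python3 -m crank '[[[-0.97,-0.97,0,0,0,0],[-0.97,-0.97,0,0,0,0],[-0.97,-0.97,0,0,0,0],[-0.97,-0.97,0,0,0,0],[-0.97,-0.97,0,0,0,0],[-0.97,-0.97,0,0,0,0],[-0.97,-0.97,0,0,0,0],[-0.97,-0.97,0,0,0,0],[0,0,0,0,0,1],[0,0,0,0,0,1],[0,0,0,0,0,1],[0,0,0,0,0,1]]]'; python3 -m crank '[[[0,0,0,0,0,1],[0,0,0,0,0,1],[0,0,0,0,0,1],[0,0,0,0,0,1],[0,0,0,0,0,1],[0,0,0,0,0,1],[0,0,0,0,0,1],[0,0,0,0,0,0]]]'
python3 - <<'E'
from cell import ctrl
from h import *
p=ctrl.get_image("wrist");cv2.imwrite("pics/w1.png",p["color"][:,:,::-1]);np.savez("w1.npz",**{k:p[k] for k in("color","depth","camera_matrix","R","t")})
print("cam",np.round(-p["R"].T@p["t"]),"axis",np.round(p["R"][2],2),p["R"].round(2).tolist())
s=ctrl.read_state();print(np.round(s["eef_pos"],1),np.round(s["tool_rot"],3),np.round(s["qpos"],2))
E
```

```text
clock: 2.57
eef_pos: [508.1, 46.0, 191.3]
tool_rot: [3.128, 0.003, 2.444]
force: [-0.2, -0.2, 1.1]
width: 42.5
clock: 3.23
eef_pos: [509.6, 45.1, 192.7]
tool_rot: [3.126, -0.008, 1.668]
force: [-1.4, -0.0, 0.4]
width: 42.8
cam [501. 114. 372.] axis [ 0.04 -0.27 -0.96] [[1.0, 0.1, 0.02], [0.09, -0.96, 0.27], [0.04, -0.27, -0.96]]
[509.6  45.1 192.7] [ 3.126 -0.008  1.673] [-0.44  0.45  0.43  1.92 -0.27  0.8   0.24]
```

View pics/w1.png

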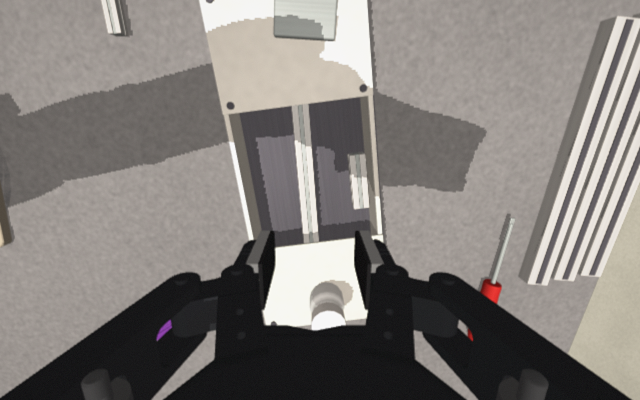

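```bash
cat >> h.py <<'E'
def comps(P,m,n0=60):
    n,l,st,c=cv2.connectedComponentsWithStats(m.astype(np.uint8))
    return [(st[i].tolist(),*rect(P,l==i),round(float(np.median(P[l==i][:,2])),1)) for i in range(1,n) if st[i,4]>n0]
E
python3 - <<'E'
from h import *
p=np.load("w1.npz");P=world(p);v,u=np.mgrid[:400,:640];z=P[...,2]
roi=(u>232)&(u<378)&(v>95)&(v<243)&(p["depth"]>0)
for c in comps(P,roi&(z>14)&(z<32)):print(c)
for c in comps(P,(z>50)&(z<62)&(u>195)&(u<390)&(v<300)&(p["depth"]>0),300):print(c)
for r in(110,140,170,200,225):
    k=np.where(roi[r]&(z[r]>17)&(z[r]<30)&(u[r]>285)&(u[r]<325))[0];print(r,k.min(),k.max(),P[r,(k.min()+k.max())//2].round(1))
E
```

```text
([349, 97, 26, 138, 1270], array([569.2,  49. ]), array([ 23. , 177.2]), 12.7, 1270, 22.5)
([292, 104, 27, 139, 2223], array([503.4,  35.4]), array([ 20.1, 176.1]), 9.7, 2223, 22.5)
([233, 114, 27, 122, 438], array([431.4,  29.1]), array([  1. , 153.9]), 12.9, 438, 23.4)
([200, 0, 183, 242, 15824], array([494.1,  90.9]), array([160.6, 275.4]), 12.7, 15824, 55.7)
([268, 238, 94, 62, 4341], array([524.8, -71.9]), array([118.8,  85.2]), 5.3, 4341, 55.7)
110 292 308 [489.4 116.   21.9]
140 295 311 [495.9  81.7  20.9]
170 297 313 [501.6  45.1  19.9]
200 300 315 [507.6   6.8  21.4]
225 302 317 [513.4 -27.3  20.5]
```

```bash
cat >> h.py <<'E'
from scipy.spatial.transform import Rotation as Ro
def go(s,pos,rpy):
    """total shift (30mm units) and turn (6deg units) in current tool axes"""
    R=Ro.from_euler("xyz",s["tool_rot"]);T=Ro.from_euler("xyz",rpy)
    return np.round(R.inv().apply(np.array(pos)-s["eef_pos"])/30,2),np.round(np.degrees((R.inv()*T).as_rotvec())/6,2)
E
python3 - <<'E'
from h import *
from cell import ctrl
print(go(ctrl.read_state(),[496.8,74,60],[3.1416,0,1.739]))
E
```

```text
(array([ 0.97, -0.39,  4.42]), array([ 0.15, -0.07, -0.63]))
```

```bash
python3 -m crank '[[[0.5,-0.2,0,0.15,-0.07,-0.63],[0.47,-0.15,0,0,0,0],[0,0,0.9,0,0,0],[0,0,0.9,0,0,0],[0,0,0.9,0,0,0],[0,0,0.9,0,0,0],[0,0,0.8,0,0,0],[0,0,0,0,0,0]]]'
python3 - <<'E'
from h import *
from cell import ctrl
print(go(ctrl.read_state(),[496.8,74,7],[3.1416,0,1.739]))
E
```

```text
clock: 3.95
eef_pos: [500.3, 76.3, 59.4]
tool_rot: [3.13, -0.002, 1.772]
force: [-0.4, 0.4, -0.4]
width: 42.3
(array([-0.05, -0.15,  1.74]), array([ 0.11, -0.02,  0.31]))
```

```bash
python3 -m crank '[[[-0.05,-0.12,0,0.1,0,0.3],[0,0,0.6,0,0,0],[0,0,0.6,0,0,0],[0,0,0.5,0,0,0],[0,0,0,0,0,0]]]'
python3 - <<'E'
from h import *
from cell import ctrl
print(go(ctrl.read_state(),[496.8,74,7],[3.1416,0,1.739]))
E
```

```text
clock: 4.37
eef_pos: [501.2, 74.1, 12.3]
tool_rot: [3.135, -0.004, 1.74]
force: [-1.1, 0.1, -0.3]
width: 42.8
(array([ 0.02, -0.15,  0.17]), array([ 0.07, -0.03,  0.01]))
```

```bash
python3 -m crank '[[[0,-0.2,0.2,0.1,0,0],[0,-0.05,0.1,0,0,0],[0,0,0,0,0,0]]]'; python3 -m crank '[[[0,0,0,0,0,0],[0,0,0,0,0,0],[0,0,0,0,0,0],[0,0,0,0,0,0],[0,0,0,0,0,0],[0,0,0,0,0,0]]]' 1
```

```text
clock: 4.62
eef_pos: [495.9, 72.8, 6.3]
tool_rot: [3.141, -0.004, 1.74]
force: [0.7, 0.3, -0.1]
width: 42.7
clock: 5.12
eef_pos: [497.9, 73.3, 9.4]
tool_rot: [3.136, -0.004, 1.741]
force: [-0.4, -0.4, 0.4]
width: -0.1
```

```bash
python3 - <<'E'
from cell import ctrl
from h import *
a=ctrl.get_image("wrist")["color"][:,:,::-1];t=ctrl.get_image("top")["color"][150:275,230:420,::-1]
cv2.imwrite("pics/w2.png",np.vstack([a[:300],cv2.resize(t,(640,300))])[:600])
s=ctrl.read_state();print(s["width"],s["eef_pos"],s["force"])
E
```

```text
0.3224938768867941 [497.81232329  73.25042349   9.25932412] [-0.45282851  0.37130642 -0.33401912]
```

View pics/w2.png

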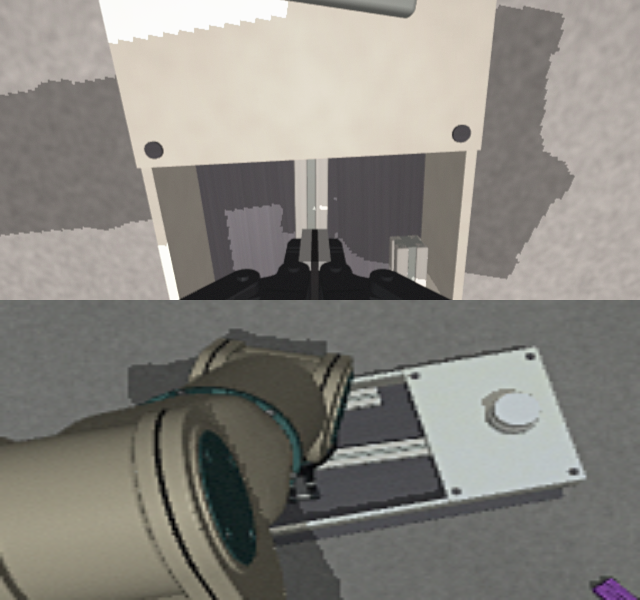

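```bash
python3 - <<'E'
from cell import ctrl
from h import *
p=ctrl.get_image("wrist");P=world(p);print(np.round(-p["R"].T@p["t"]),p["R"].round(2).tolist())
for r in range(160,300,10): print(r,P[r,[300,308,312,318,325]].round(0).tolist())
E
```

```text
[486. 142. 188.] [[0.99, 0.17, 0.01], [0.16, -0.95, 0.27], [0.05, -0.27, -0.96]]
160 [[483.0, 114.0, 22.0], [488.0, 115.0, 20.0], [490.0, 115.0, 21.0], [493.0, 116.0, 23.0], [497.0, 117.0, 23.0]]
170 [[484.0, 108.0, 23.0], [489.0, 109.0, 21.0], [491.0, 109.0, 20.0], [494.0, 110.0, 23.0], [498.0, 111.0, 24.0]]
180 [[485.0, 102.0, 22.0], [490.0, 103.0, 21.0], [492.0, 103.0, 21.0], [496.0, 104.0, 22.0], [500.0, 105.0, 24.0]]
190 [[486.0, 96.0, 22.0], [491.0, 97.0, 21.0], [493.0, 97.0, 21.0], [497.0, 98.0, 23.0], [501.0, 99.0, 23.0]]
200 [[487.0, 90.0, 23.0], [492.0, 90.0, 20.0], [494.0, 91.0, 21.0], [498.0, 92.0, 23.0], [502.0, 93.0, 23.0]]
210 [[488.0, 84.0, 22.0], [493.0, 84.0, 21.0], [495.0, 85.0, 22.0], [499.0, 86.0, 22.0], [503.0, 86.0, 22.0]]
220 [[489.0, 78.0, 23.0], [494.0, 78.0, 21.0], [496.0, 78.0, 20.0], [500.0, 79.0, 22.0], [504.0, 80.0, 23.0]]
230 [[490.0, 71.0, 23.0], [493.0, 84.0, 50.0], [495.0, 84.0, 50.0], [498.0, 85.0, 51.0], [502.0, 86.0, 52.0]]
240 [[490.0, 79.0, 54.0], [494.0, 84.0, 63.0], [495.0, 84.0, 62.0], [498.0, 84.0, 62.0], [502.0, 85.0, 63.0]]
250 [[490.0, 83.0, 72.0], [494.0, 84.0, 73.0], [496.0, 83.0, 71.0], [498.0, 85.0, 73.0], [501.0, 84.0, 72.0]]
260 [[491.0, 83.0, 82.0], [494.0, 84.0, 82.0], [496.0, 84.0, 81.0], [498.0, 84.0, 82.0], [501.0, 85.0, 82.0]]
270 [[491.0, 84.0, 91.0], [494.0, 84.0, 91.0], [496.0, 80.0, 83.0], [499.0, 80.0, 83.0], [500.0, 86.0, 91.0]]
280 [[491.0, 84.0, 97.0], [494.0, 83.0, 95.0], [497.0, 76.0, 84.0], [499.0, 76.0, 83.0], [500.0, 86.0, 98.0]]
290 [[491.0, 84.0, 104.0], [495.0, 77.0, 93.0], [498.0, 70.0, 82.0], [500.0, 71.0, 82.0], [500.0, 86.0, 104.0]]
```

The closed fingertips measure at z≈50 in the calibrated wrist camera, about 40 mm above the reported TCP. That explains the empty grip: they shut above the bar. I'll reopen and go down in guarded steps, using camera and force.

```bash
python3 -m crank '[[[0,0,0,0,0,0],[0,0,0,0,0,0],[0,0,0,0,0,0],[0,0,0,0,0,0],[0,0,0.4,0,0,0],[0,0,0.4,0,0,0],[0,0,0,0,0,0]]]' 0
python3 - <<'E'
from cell import ctrl
from h import *
p=ctrl.get_image("wrist");P=world(p);z=P[...,2];v,u=np.mgrid[:400,:640]
np.savez("w3.npz",P=P)
cv2.imwrite("pics/w3.png",p["color"][:,:,::-1])
y=P[...,1]; 
for r in range(215,300,7): print(r,[(c,*P[r,c].round(0).astype(int).tolist()) for c in range(240,400,12)])
E
```

```text
clock: 5.85
eef_pos: [498.6, 73.5, -15.0]
tool_rot: [3.135, -0.004, 1.741]
force: [0.2, -0.0, 0.2]
width: 42.7
215 [(240, 454, 76, 2), (252, 461, 78, 2), (264, 468, 79, 3), (276, 475, 80, 3), (288, 482, 81, 3), (300, 489, 90, 23), (312, 495, 90, 21), (324, 501, 92, 23), (336, 486, 142, 164), (348, 517, 88, 3), (360, 525, 88, 2), (372, 531, 90, 3), (384, 539, 91, 2), (396, 546, 92, 3)]
222 [(240, 454, 72, 3), (252, 461, 73, 2), (264, 469, 75, 3), (276, 476, 76, 3), (288, 483, 77, 2), (300, 489, 87, 24), (312, 496, 87, 21), (324, 502, 88, 22), (336, 511, 82, 3), (348, 518, 83, 3), (360, 525, 84, 3), (372, 533, 85, 3), (384, 540, 86, 1), (396, 547, 88, 3)]
229 [(240, 455, 68, 3), (252, 462, 68, 2), (264, 469, 70, 2), (276, 476, 71, 3), (288, 483, 72, 2), (300, 490, 82, 23), (312, 496, 83, 22), (324, 503, 84, 22), (336, 512, 77, 3), (348, 519, 78, 2), (360, 527, 79, 2), (372, 533, 81, 4), (384, 541, 82, 3), (396, 548, 83, 2)]
236 [(240, 455, 63, 3), (252, 462, 64, 3), (264, 473, 80, 34), (276, 477, 67, 2), (288, 484, 68, 2), (300, 491, 78, 22), (312, 497, 79, 22), (324, 486, 142, 164), (
[... 1933 characters left out ...]
), (324, 509, 51, 23), (336, 519, 39, 3), (348, 527, 40, 2), (360, 522, 69, 46), (372, 521, 81, 64), (384, 521, 89, 76), (396, 525, 90, 76)]
292 [(240, 472, 81, 81), (252, 477, 87, 87), (264, 478, 66, 58), (276, 482, 27, 2), (288, 490, 29, 3), (300, 496, 44, 23), (312, 503, 44, 21), (324, 509, 47, 23), (336, 520, 34, 3), (348, 528, 36, 3), (360, 536, 37, 3), (372, 513, 93, 88), (384, 517, 93, 87), (396, 524, 90, 80)]
299 [(240, 474, 86, 90), (252, 478, 87, 91), (264, 479, 64, 59), (276, 483, 23, 3), (288, 491, 24, 3), (300, 497, 40, 24), (312, 504, 38, 19), (324, 510, 42, 23), (336, 521, 29, 3), (348, 529, 30, 3), (360, 537, 32, 3), (372, 513, 93, 91), (384, 516, 94, 91), (396, 519, 95, 92)]
```

View pics/w3.png

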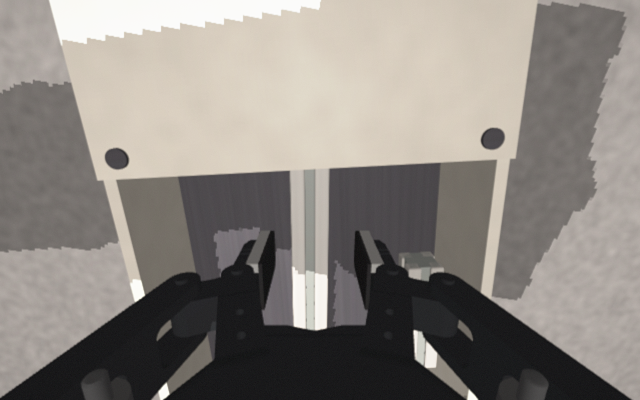

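```bash
python3 -m crank '[[[0,0,0.4,0,0,0],[0,0,0,0,0,0]]]';python3 -m crank '[[[0,0,0.33,0,0,0],[0,0,0,0,0,0]]]'
python3 -m crank '[[[0,0,0,0,0,0],[0,0,0,0,0,0],[0,0,0,0,0,0],[0,0,0,0,0,0],[0,0,0,0,0,0]]]' 1
```

```text
clock: 6.07
eef_pos: [499.5, 73.5, -25.7]
tool_rot: [3.133, -0.004, 1.741]
force: [0.3, -0.7, 0.7]
width: 42.3
clock: 6.23
eef_pos: [501.4, 73.6, -34.0]
tool_rot: [3.13, -0.004, 1.74]
force: [-1.0, -0.4, -0.4]
width: 42.4
clock: 6.65
eef_pos: [495.9, 72.5, -32.3]
tool_rot: [3.138, -0.006, 1.739]
force: [0.0, -0.1, -1.7]
width: 18.6
```

```bash
python3 -m crank '[[[0,0,-0.25,0,0,0],[-0.5,0,0,0,0,0],[-0.5,0,0,0,0,0],[0,0,0,0,0,0]]]'
python3 - <<'E'
from cell import ctrl
from h import *
p=ctrl.get_image("wrist");P=world(p);z=P[...,2];v,u=np.mgrid[:400,:640]
cv2.imwrite("pics/w4.png",p["color"][:,:,::-1])
for r in range(150,230,6): print(r,[(c,*P[r,c].round(0).astype(int).tolist()) for c in range(294,330,8)])
E
```

```text
clock: 6.98
eef_pos: [501.7, 43.9, -24.3]
tool_rot: [3.138, -0.006, 1.743]
force: [0.7, -1.3, -1.7]
width: 18.6
150 [(294, 484, 96, 31), (302, 488, 96, 31), (310, 491, 97, 30), (318, 495, 97, 31), (326, 498, 98, 32)]
156 [(294, 485, 93, 31), (302, 488, 94, 32), (310, 492, 94, 30), (318, 495, 95, 30), (326, 499, 95, 30)]
162 [(294, 485, 91, 32), (302, 489, 91, 31), (310, 492, 91, 30), (318, 496, 92, 30), (326, 499, 93, 31)]
168 [(294, 486, 88, 31), (302, 489, 89, 32), (310, 493, 89, 30), (318, 496, 90, 31), (326, 499, 90, 32)]
174 [(294, 486, 85, 32), (302, 490, 86, 31), (310, 493, 86, 30), (318, 497, 87, 30), (326, 500, 88, 32)]
180 [(294, 486, 82, 31), (302, 490, 83, 32), (310, 494, 84, 30), (318, 497, 84, 30), (326, 500, 85, 31)]
186 [(294, 487, 80, 31), (302, 490, 80, 31), (310, 494, 81, 29), (318, 498, 81, 29), (326, 501, 82, 31)]
192 [(294, 487, 77, 31), (302, 491, 78, 32), (310, 494, 78, 29), (318, 498, 79, 31), (326, 502, 79, 31)]
198 [(294, 488, 74, 31), (302, 491, 75, 30), (310, 495, 75, 29), (318, 499, 76, 30), (326, 502, 77, 32)]
204 [(294, 488, 72, 32), (302, 492, 72, 31), (310, 495, 72, 30), (318, 499, 73, 29), (326, 502, 74, 31)]
210 [(294, 489, 69, 32), (302, 492, 69, 31), (310, 496, 69, 29), (318, 499, 70, 30), (326, 503, 71, 30)]
216 [(294, 489, 66, 31), (302, 493, 66, 31), (310, 496, 67, 30), (318, 500, 67, 29), (326, 504, 68, 31)]
222 [(294, 490, 62, 30), (302, 493, 63, 31), (310, 497, 64, 30), (318, 501, 64, 29), (326, 504, 65, 31)]
228 [(294, 490, 60, 31), (302, 494, 61, 32), (310, 497, 61, 31), (318, 501, 61, 30), (326, 505, 63, 31)]
```

View pics/w4.png

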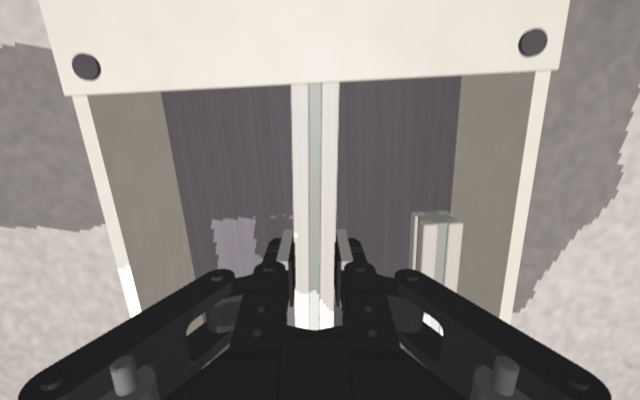

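```bash
cat > end.py <<'E'
from cell import ctrl
from h import *
s=ctrl.read_state();p=ctrl.get_image("wrist");P=world(p)
np.set_printoptions(suppress=True)
print(np.round(s["eef_pos"],1),np.round(s["tool_rot"],3),np.round(s["force"],1),"w",round(s["width"],1))
print([(r,*P[r,312].round(0).astype(int).tolist()) for r in range(0,230,10)])
E
python3 -m crank '[[[-0.5,0,0,0,0,0],[-0.5,0,0,0,0,0],[0,0,0,0,0,0]]]';python3 end.py
```

```text
clock: 7.28
eef_pos: [506.3, 19.7, -24.4]
tool_rot: [3.138, -0.011, 1.748]
force: [0.5, -0.6, -1.8]
width: 18.4
[506.3  19.7 -24.4] [ 3.138 -0.011  1.748] [ 0.5 -0.6 -1.8] w 18.4
[(0, 485, 138, 2), (10, 486, 133, 3), (20, 486, 129, 2), (30, 487, 125, 2), (40, 488, 121, 3), (50, 489, 117, 2), (60, 489, 112, 2), (70, 491, 104, 29), (80, 492, 100, 30), (90, 492, 96, 31), (100, 493, 93, 30), (110, 494, 89, 29), (120, 494, 85, 31), (130, 495, 81, 30), (140, 496, 76, 29), (150, 497, 72, 30), (160, 497, 68, 31), (170, 498, 64, 30), (180, 499, 59, 31), (190, 500, 55, 29), (200, 501, 50, 29), (210, 501, 45, 30), (220, 502, 40, 29)]
```

```bash
python3 -m crank '[[[0.13,0,-0.35,0,0.83,0],[0.16,0,-0.41,0,0.83,0],[0.2,0,-0.4,0,0.83,0],[0,0,0,0,0,0]]]';python3 end.py
```

```text
clock: 7.67
eef_pos: [502.2, 44.7, 12.3]
tool_rot: [3.141, -0.285, 1.768]
force: [0.9, -1.4, -1.2]
width: 18.3
[502.2  44.7  12.3] [ 3.141 -0.285  1.768] [ 0.9 -1.4 -1.2] w 18.3
[(0, 479, 160, 55), (10, 480, 155, 56), (20, 481, 150, 55), (30, 482, 145, 56), (40, 483, 140, 55), (50, 484, 134, 56), (60, 485, 130, 56), (70, 488, 112, 84), (80, 489, 109, 83), (90, 490, 105, 82), (100, 491, 101, 81), (110, 491, 97, 80), (120, 492, 93, 80), (130, 493, 89, 78), (140, 494, 85, 77), (150, 495, 81, 76), (160, 496, 77, 75), (170, 496, 72, 75), (180, 497, 68, 72), (190, 498, 63, 73), (200, 499, 59, 72), (210, 500, 54, 70), (220, 501, 50, 68)]
```

```bash
python3 -m crank '[[[0,0,0,0,0,0],[0,0,0,0,0,0],[0.6,0,-0.05,0,0,0],[0.6,0,-0.05,0,0,0],[0.6,0,-0.05,0,0,0],[0,0,0,0,0,0]]]';python3 end.py
```

```text
clock: 8.22
eef_pos: [484.2, 110.5, 28.8]
tool_rot: [-3.133, -0.282, 1.786]
force: [-1.3, 0.3, -2.1]
width: 18.9
[484.2 110.5  28.8] [-3.133 -0.282  1.786] [-1.3  0.3 -2.1] w 18.9
[(0, 447, 273, -1), (10, 457, 230, 56), (20, 460, 220, 64), (30, 461, 215, 63), (40, 462, 210, 63), (50, 463, 205, 62), (60, 465, 198, 65), (70, 470, 178, 100), (80, 471, 174, 100), (90, 471, 171, 97), (100, 472, 166, 99), (110, 473, 163, 97), (120, 474, 159, 96), (130, 475, 155, 94), (140, 476, 151, 94), (150, 477, 147, 94), (160, 477, 142, 92), (170, 478, 138, 90), (180, 479, 134, 89), (190, 480, 129, 89), (200, 481, 125, 87), (210, 482, 120, 86), (220, 483, 116, 85)]
```

```bash
python3 -m crank '[[[0.6,0,-0.05,0,0,0],[0.6,0,-0.05,0,0,0],[0.1,0,-0.35,0,0,0],[0.28,0,-0.9,0,0,0],[0.28,0,-0.9,0,0,0],[0.28,0,-0.9,0,0,0],[0.28,0,-0.9,0,0,0],[0.28,0,-0.9,0,0,0],[0,0,0,0,0,0]]]'; python3 -m crank '[[[0,0,0,0,-0.9,0],[0,0,0,0,-0.9,0],[0,0,0,0,-0.85,0],[0,0,0,0,0,0],[0,0,0,0,0,0],[0,0,0,0,0,0]]]'; python3 end.py; python3 - <<'E'
from cell import ctrl
from h import *
t=ctrl.get_image("top")["color"][100:300,150:470,::-1];a=ctrl.get_image("scene")["color"][80:330,120:520,::-1]
cv2.imwrite("pics/f.png",np.vstack([cv2.resize(t,(480,300)),cv2.resize(a,(480,300))]))
E
```

```text
clock: 9.02
eef_pos: [472.8, 147.6, 195.8]
tool_rot: [-3.121, -0.269, 1.794]
force: [1.0, 0.1, -2.1]
width: 18.6
clock: 9.52
eef_pos: [474.7, 142.3, 196.6]
tool_rot: [-3.127, 0.025, 1.795]
force: [-0.8, -0.1, -1.8]
width: 18.5
[474.7 142.3 196.6] [-3.127  0.025  1.795] [-0.8 -0.1 -1.8] w 18.5
[(0, 429, 322, -1), (10, 431, 313, -3), (20, 433, 303, -1), (30, 436, 293, -2), (40, 438, 283, -1), (50, 440, 272, -1), (60, 443, 262, -1), (70, 456, 228, 243), (80, 457, 224, 244), (90, 458, 221, 244), (100, 458, 217, 246), (110, 459, 213, 245), (120, 460, 209, 246), (130, 461, 204, 245), (140, 462, 200, 245), (150, 463, 196, 246), (160, 464, 192, 246), (170, 465, 187, 247), (180, 466, 183, 248), (190, 467, 178, 247), (200, 468, 173, 247), (210, 469, 169, 250), (220, 470, 164, 249)]
```

View pics/f.png

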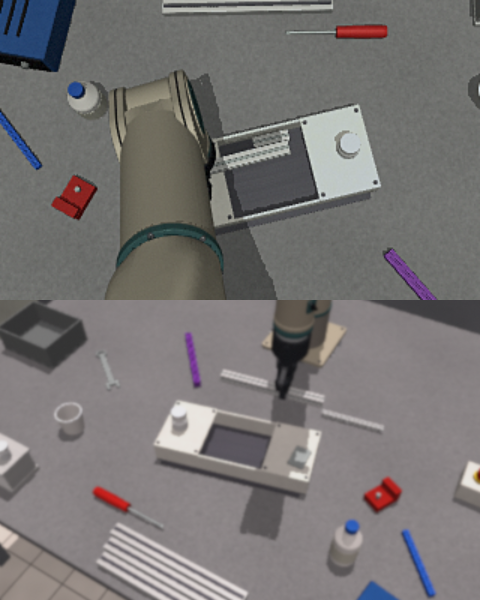

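```bash
python3 -m crank '[[[0,0,0,0,0.8,0],[0,0,0,0,0,0],[0,0,0,0,0,0],[0,0,0,0,0,0],[0,0,0,0,0,0],[0,0,0,0,0,0]]]'; python3 end.py; python3 - <<'E'
from cell import ctrl
from h import *
p=ctrl.get_image("top");P=world(p);z=P[...,2];v,u=np.mgrid[:400,:640]
for c in comps(P,(z>215)&(z<265)&(u>285)&(u<360)&(v>180)&(v<230)&(p["depth"]>0),40):print("tail",c)
for n,(cu,cv_) in dict(jar=(383,197),).items(): print(n,P[cv_,cu].round(0))
s=ctrl.read_state();print(np.round(s["qd"],3),s["width"])
print(ctrl.finish_job())
E
```

```text
clock: 10.17
eef_pos: [476.6, 133.3, 195.8]
tool_rot: [-3.125, -0.06, 1.777]
force: [-0.3, 0.4, -2.0]
width: 18.4
[476.6 133.3 195.8] [-3.125 -0.06   1.777] [-0.3  0.4 -2. ] w 18.4
[(0, 429, 336, -2), (10, 431, 325, -1), (20, 433, 315, -2), (30, 436, 304, -2), (40, 438, 294, -2), (50, 440, 282, -1), (60, 442, 272, -2), (70, 460, 215, 250), (80, 461, 211, 252), (90, 462, 208, 250), (100, 463, 204, 250), (110, 464, 200, 250), (120, 464, 196, 250), (130, 465, 191, 249), (140, 466, 187, 249), (150, 467, 183, 251), (160, 468, 179, 250), (170, 469, 174, 250), (180, 470, 170, 251), (190, 471, 165, 250), (200, 472, 160, 249), (210, 473, 156, 250), (220, 474, 151, 250)]
tail ([310, 194, 39, 18, 377], array([497.9,  37.7]), array([21.3, 92.4]), 11.6, 377, 249.3)
jar [ 535. -104.  110.]
[-0.008 -0.002 -0.007 -0.002 -0.001 -0.001  0.001] 18.395484175125855
the job is handed in; nothing more can be done
None
```

The bar is out of the pan and was still in the gripper when I handed the job in, at about 10.2 s on the robot's clock. I gripped it, slid it about 54 mm under the jar-side guard and tilted it about 15°. That brought the plate-side end up through the opening while the other end was still in the pan. I then drew it out along its length, lifted it and levelled it.

**Final checks**
- **Height:** the bar's top surface read z ≈ 250 mm in both the wrist and top cameras. Its underside is therefore about 170 mm above the guard tops.
- **Level and still:** the bar was flat to within the camera noise, and joint speeds were about 0.
- **Grip:** the finger opening was steady at 18.4 mm.
- **Other things:** the jar read within 1 mm across and 4 mm in height of its first position. Nothing else looked moved in the last top and scene pictures, but I did not re-measure the plate, offcut or surroundings.
- **On the way:** with the bar tilted, I measured the raised end's centre at about z = 75 mm. I worked out about 14 mm for the low end, which was hidden under the guard, and held the pose for more than 0.15 s.

**What failed or disagreed**
- **First grip missed:** the gripper closed on nothing, above the bar. The wrist camera showed the fingertips about 40 mm above the reported tool position, which does not match the stated tool frame. I went by the camera, reopened and went lower, and the second grip held.
- **Not quite level at first:** the bar sat about 0.09 rad off after the first levelling, so I corrected it with one more turn.

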